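Set the train's route on the model railway

ROBOT

A 6-joint arm with a two-finger parallel gripper is mounted at the origin on the work surface. World frame = base frame: x ahead of the robot, y to its left, z up, the work surface at z = 0. Lengths are in mm, angles in rad, forces in N, time in s.
With the tool pointing down it reaches from about 275 to 825 mm from the base axis. Payload 5.2 kg.
Tool frame: the origin (TCP) lies at the very end of the fingers, on their centre line; the grasp point (between the pads) lies 19 mm behind it; z points along the fingers, y is the line along which they close (so a half turn about z gives the same grasp; the last joint's range is limited). The gripper opens to 93 mm and grips with 3 to 60 N. Pads are 15 mm wide; open, the fingers measure 128 mm over their backs; the gripper's body (75 mm by 188 mm) begins 65 mm behind the grasp point.
Start: joints at [0.926, 0.259, 1.535, -0, 1.348, -0.203], TCP at [235.142, 497.205, 185.453] pointing down, gripper open.
Joint ranges: [-3.14, 3.14], [-0.91, 2.08], [0.19, 2.58], [-1.22, 4.36], [0.22, 2.71], [-3.12, 3.12]. Speed limits (rad/s): [2.57, 2.57, 3.14, 3.14, 3.14, 3.14].

INTERFACE

Orientations are given as [roll, pitch, yaw] about the fixed x, y, z axes, in that order (R = Rz(yaw) Ry(pitch) Rx(roll)).
In Python, from bench import robot gives the robot as it stands. The module is installed in compiled form; this text tells all that it offers. Calls block until the motion is done:
- robot.move_ptp(position, orientation): joint-space move of the TCP to a pose.
- robot.move_linear(position, ori=None, speed=150, f_stop=None): straight line of the TCP; ori=None keeps the orientation; speed is the mean speed in mm/s. With f_stop (N) it stops when the force on the tool has changed by that much, and returns True; else False.
- robot.move_j(angles): joint-space move.
- robot.move_gripper(opening): opening from 0.0 (shut) to 1.0 (fully open); the grip force is fixed at half the most; returns when the fingers have stopped.
- robot.sleep(seconds).
- robot.inverse_kinematics(position, orientation): joint angles nearest the present ones, or None.
- robot.get_image(name): name is "side" or "top" or "wrist"; returns a dict with "img" (480x640x3 uint8, blue, green, red), "fovy" (degrees; the focal length in pixels is half the picture's height over the tangent of half this angle, whatever the lens; pixels are square), "cx", "cy" (the principal point, pixels), "eye" and "orientation" of the camera in the world. Camera axes: x right, y down, z forward; pixel columns grow to the right and rows downward; lengths in mm; the calibration is good to about 2 mm. A picture is of the moment at which its call begins. There is no depth.
A pose or a line that the arm cannot do raises robot.MotionError and nothing moves.
- robot.hand_in(): hands the job in; it is judged then, once.
Readings, each from a call of its own:
- robot.current_t(): time.
- robot.current_qpos(): joint angles.
- robot.current_joint_vel(): joint speeds.
- robot.current_joint_efforts(): joint torques, N m.
- robot.current_tcp_pos(): TCP position.
- robot.current_eef_rot(): TCP orientation.
- robot.current_contact_force(): force on the tool from outside, world axes, zero at the start.
- robot.current_ft_torque(): the same for the moment, N m.
- robot.current_gripper_width(): opening from 0.0 (shut) to 1.0 (fully open).
- robot.current_finger_force(): force on a finger pad.
Only numpy, scipy, OpenCV 4.12 (cv2) and the standard library are available. Lean on these libraries where they do the work, as an engineer would, in place of code of your own. Each camera call takes 0.05 s, during which the arm holds its last target. There are 200 camera calls.

TASK

Set the route for the waiting train: with closed fingertips press the round stud fully down first, then the square stud, then the oblong stud, each one lightly. The studs stay down by themselves. Only press: do not pick up or shift the switch boxes, leave the models standing among them where they are, and finish clear of everything.

Things in the scene. Friction and masses are not known exactly. Their poses are not given: they have to be found in the camera images.
- round_box: loose grey plastic switch box, 84 x 84 mm, 30 mm high, 0.6 kg (varies), with a round stud, 40 mm across, black, in the middle of its flat top; it slides straight down into the box. Origin: centre of the box's underside, z up
- round_top (a point): centre of the top face of the round stud of round_box; it moves with the stud: 46 mm above the table when fully up, 38 mm when fully down (still 8 mm proud of the box)
- round_stud (a joint): how far the round stud is pushed in, in m: 0 fully up, 0.008 fully down on a firm stop. The stud's cap is springy: on the stop it gives about 1 mm per 5 N, up to 6 mm, and comes back when let go. The stud itself has no return spring: a push of about 3 N moves it and it stays where it is left. It starts between 0 and 0.0015
- square_box: loose grey plastic switch box, 84 x 84 mm, 30 mm high, 0.6 kg (varies), with a square stud, 38 x 38 mm, black, in the middle of its flat top; it slides straight down into the box. Origin: centre of the box's underside, z up
- square_top (a point): centre of the top face of the square stud of square_box; it moves with the stud: 46 mm above the table when fully up, 38 mm when fully down (still 8 mm proud of the box)
- square_stud (a joint): how far the square stud is pushed in, in m: 0 fully up, 0.008 fully down on a firm stop. The stud's cap is springy: on the stop it gives about 1 mm per 5 N, up to 6 mm, and comes back when let go. The stud itself has no return spring: a push of about 3 N moves it and it stays where it is left. It starts between 0 and 0.0015
- oblong_box: loose grey plastic switch box, 84 x 84 mm, 30 mm high, 0.6 kg (varies), with an oblong stud, 54 mm along the box's x axis and 20 mm along its y axis, black, in the middle of its flat top; it slides straight down into the box. Origin: centre of the box's underside, z up
- oblong_top (a point): centre of the top face of the oblong stud of oblong_box; it moves with the stud: 46 mm above the table when fully up, 38 mm when fully down (still 8 mm proud of the box)
- oblong_stud (a joint): how far the oblong stud is pushed in, in m: 0 fully up, 0.008 fully down on a firm stop. The stud's cap is springy: on the stop it gives about 1 mm per 5 N, up to 6 mm, and comes back when let go. The stud itself has no return spring: a push of about 3 N moves it and it stays where it is left. It starts between 0 and 0.0015
- cottage: bystander, loose: cream model cottage with a brown gabled roof, 110 x 75 mm, ridge 86 mm high. Origin: centre of its underside, z up
- bus: bystander, loose: model double-decker bus, 110 x 32 mm, 56 mm high. Origin: centre of its underside, z up
- tractor: bystander, loose: grey model tractor with black wheels, 60 x 40 mm, 46 mm high. Origin: centre of its underside, z up
- cow: bystander, loose: black and white model cow on a small green foot, 46 x 24 mm, 35 mm high. Origin: centre of its underside, z up
- sheep: bystander, loose: white model sheep on a small green foot, 32 x 17 mm, 24 mm high. Origin: centre of its underside, z up
- bale: bystander, loose: round straw-coloured hay bale lying on its side, 38 mm across, 30 mm long. Origin: centre of its underside, z up
- tree: bystander, loose: green model tree on a 44 mm disc foot, 58 mm across, 96 mm high. Origin: centre of its underside, z up
Mind the look-alikes: they are no part of the job. Leave any blue look-alike of the oblong_box alone.

How it is judged (in metres and radians):
On the way, in this order (a step that is already met when the one before it is completed fails the run):
1. the round stud is down (value of joint round_stud above 0.006 m), for 0.2 s.
2. the square stud is down (value of joint square_stud above 0.006 m), for 0.2 s.
3. the oblong stud is down (value of joint oblong_stud above 0.006 m), for 0.2 s.
At the end, for the whole second after the job is handed in: all three studs are at least 6 mm in (of 8 mm); the switch boxes stand level and at rest within 20 mm of where they began, and every model within 15 mm (value of joint each of round_stud, square_stud, oblong_stud above 0.006 m and distance of each of round_box, square_box, oblong_box from where it was at the start of the episode below 0.02 m and angle between each of round_box, square_box, oblong_box's own z axis and vertical below 0.1 rad and linear speed of each of round_box, square_box, oblong_box below 0.02 m/s and distance of each of cottage, bus, tractor, cow, sheep, bale, tree from where it was at the start of the episode below 0.015 m); the robot touches nothing.
It fails at once if a stud goes in 4 mm or more before the one that comes before it is down ((value of joint square_stud above 0.004 m and value of joint round_stud below 0.0055 m) or (value of joint oblong_stud above 0.004 m and value of joint round_stud below 0.0055 m) or (value of joint oblong_stud above 0.004 m and value of joint square_stud below 0.0055 m)).
It fails at once if the fingers push on a switch box or its stud with more than 25 N (contact force between the fingers and round_box above 25 N or contact force between the fingers and square_box above 25 N or contact force between the fingers and oblong_box above 25 N).
It fails at once if a switch box is lifted 6 mm, tipped, or shifted more than 20 mm (height (world z) of any of round_box, square_box, oblong_box above 0.006 m or distance of any of round_box, square_box, oblong_box from where it was at the start of the episode above 0.02 m or angle between any of round_box, square_box, oblong_box's own z axis and vertical above 0.3 rad).
It fails at once if a model is moved or lifted more than 15 mm, or tipped (distance of any of cottage, bus, tractor, cow, sheep, bale, tree from where it was at the start of the episode above 0.015 m or angle between any of cottage, bus, tractor, cow, sheep, bale, tree's own z axis and vertical above 0.3 rad).
It also fails if it takes over 48 s, if anything falls off the work surface, if the arm or the gripper's body presses on something with over 40 N, if the wrist force passes 120 N, or if a joint passes its speed limit or range.

## Working session

There is one attempt and no reset: what is moved stays moved. The work goes in short steps, each a Python script; the robot and the scene stay as the last script left them, time stands still between calls to the robot, and variables do not carry over. Pictures are saved under pics/ and viewed, at most 10 in all, crops included, and the job is handed in when it is done.

```bash
mkdir -p pics
python3 - <<'E'
from bench import robot
import cv2
for n in("top","side"):
    d=robot.get_image(n);cv2.imwrite(f"pics/{n}0.png",d["img"]);print(n,{k:v for k,v in d.items() if k!="img"})
print(robot.current_t(),robot.current_eef_rot())
E
```

```text
top {'fovy': 44.14823629126793, 'cx': 323.3812273994147, 'cy': 237.06629943933478, 'eye': array([ 287.57088285,   37.07222098, 1282.41956898]), 'orientation': array([-3.00510159,  0.0200622 , -1.56420024])}
side {'fovy': 50.91171690547919, 'cx': 319.42084031137466, 'cy': 236.6209073113259, 'eye': array([ 403.53391516, -828.64396039,  842.15605548]), 'orientation': array([-2.32376436,  0.00860066, -0.05355053])}
0.1 [-3.13995187e+00 -3.15730248e-04  2.69977957e+00]
```

View pics/top0.png

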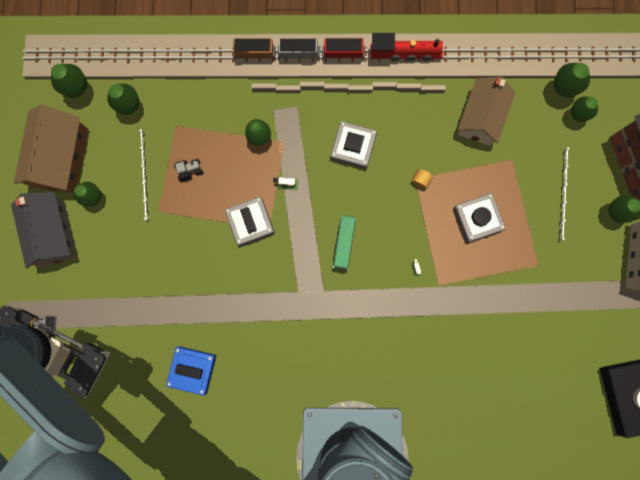

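View pics/side0.png

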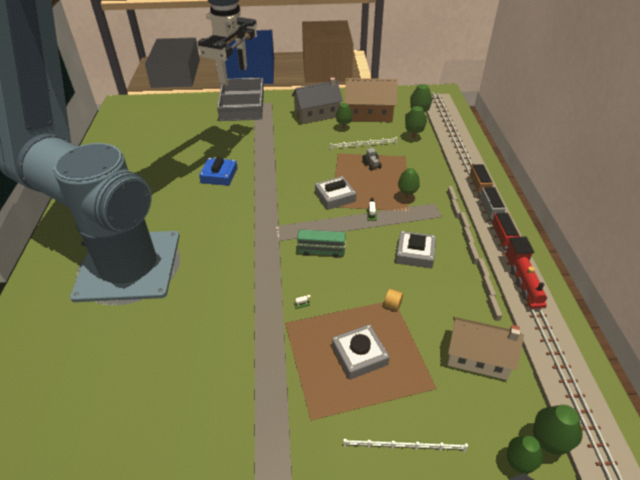

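The top view shows the round stud at about (482,216), the square at (354,143) and the oblong at (249,220). In the side view they are at (360,344), (417,242) and (335,186). The blue look-alike is at (190,371) in the top view. The cow, bus and bale stand near the boxes but not on them.

```bash
cat > h.py <<'E'
import cv2,numpy as np
from scipy.spatial.transform import Rotation as R
def ray(d,u,v):
    f=240/np.tan(np.radians(d["fovy"]/2))
    r=R.from_euler("xyz",d["orientation"]).apply([(u-d["cx"])/f,(v-d["cy"])/f,1]);return r/np.linalg.norm(r)
def plane(d,u,v,z):
    r=ray(d,u,v);return d["eye"]+r*(z-d["eye"][2])/r[2]
def blob(d,seed,thr=60):
    m=(d["img"].max(2)<thr).astype(np.uint8)
    n,l,s,c=cv2.connectedComponentsWithStats(m)
    i=min((i for i in range(1,n) if s[i,4]>60),key=lambda i:np.hypot(*(c[i]-seed)))
    cnt=cv2.findContours((l==i).astype(np.uint8),0,2)[0][0]
    return c[i],s[i],cnt
E
python3 - <<'E'
from bench import robot
from h import *
S=dict(round=((482,216),(360,344)),square=((354,143),(417,242)),oblong=((249,220),(335,186)))
t=robot.get_image("top");s=robot.get_image("side")
for k,(a,b) in S.items():
    ca,sa,na=blob(t,a);cb,sb,_=blob(s,b)
    r1,r2=ray(t,*ca),ray(s,*cb)
    q=np.linalg.lstsq(np.c_[r1,-r2],s["eye"]-t["eye"],rcond=None)[0]
    p1,p2=t["eye"]+q[0]*r1,s["eye"]+q[1]*r2
    print(k,ca,sa,cb,sb,"tri",(p1+p2)/2,"gap",np.linalg.norm(p1-p2),"plane",plane(t,*ca,45)[:2],plane(s,*cb,43)[:2])
    box=cv2.boxPoints(cv2.minAreaRect(na)); w=np.array([plane(t,*p,45)[:2] for p in box])
    e=np.diff(w,axis=0); print("  edges",np.linalg.norm(e,axis=1),np.degrees(np.arctan2(e[:,1],e[:,0])))
E
```

```text
round [460.76470588 225.4       ] [454 208  15  35  85] [359.81040892 344.31598513] [351 336  18  18 269] tri [ 501.29296617 -239.10223989  -15.37416118] gap 16.66876710816495 plane [ 483.31098639 -226.3032102 ] [ 502.45642504 -278.14751012]
  edges [ 4.93644371 76.75621203  4.89528942] [ -68.4813155  -160.40236201  111.41148049]
square [348.25961538 163.34615385] [331 158  35  12 104] [416.63684211 242.02631579] [409 235  16  15 190] tri [646.75381472   8.84264599  21.28804936] gap 44.838545366781915 plane [617.26831857  10.67959848] [663.20514233  -8.70354164]
  edges [ 6.50607971 76.67225963  6.48371845] [ -14.09026533 -105.06993813  165.47204396]
oblong [184.68932039 176.12621359] [178 171  14  11 103] [334.79646018 185.56637168] [326 181  19  10 113] tri [558.94703569 380.67189456 -64.63854067] gap 110.30105269980946 plane [588.59030791 362.36060583] [492.56492009 214.4574643 ]
  edges [30.21456144 18.85274919 30.15374226] [ -75.47814741 -164.23246629  104.51001205]
```

The top-view mask picked up the boxes' shaded sides instead of the studs. I'll check the pixel values there.

Run:
```python
from h import *
im=cv2.imread("pics/top0.png")
for u,v in((482,216),(354,143),(249,220)): print(im[v,u-20:u+21:2].max(1), im[v-20:v+21:2,u].max(1))
c=cv2.resize(im[120:250,220:510],None,fx=2.7,fy=2.7,interpolation=cv2.INTER_CUBIC);cv2.imwrite("pics/crop.png",c)
```

```text
[181 185 252 253 248  38  70  68  69  69  67  66  63  62  70 251 252 220
 175 164 173] [158 177 204 252 253 230  64  67  66  65  67  68  66  68  56 148 252 252
 209 178 143]
[131 175 199 252 252 192  66  66  66  67  67  68  68  69 139 252 253 237
 180 169 122] [134 154 174 238 252 127  61  63  63  67  67  67  69  56  75 249 253 238
 180 169  75]
[156 172 225 252 252 253 252 172  61  60  64  66 149 252 253 253 253 250
 182 179 127] [161 174 197 251 186 110  71  65  64  63  64  63  64  62  60  58  50 212
 188 176 122]
```

View pics/crop.png

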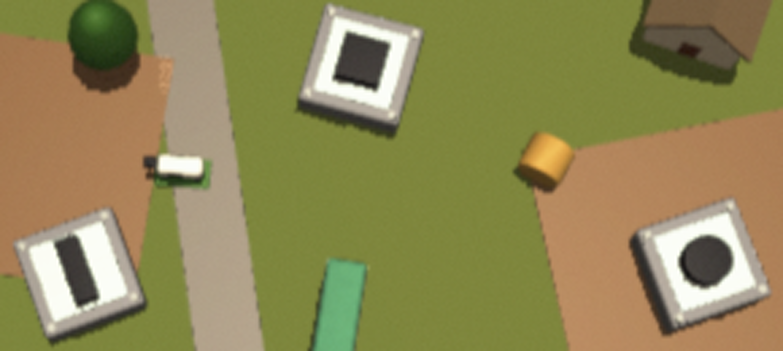

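The crop shows three clean black studs in white panels. In the top view their grey level is about 66, so a threshold of 100 should isolate them.

Run:
```python
from bench import robot
from h import *
S=dict(round=((482,216),(360,344)),square=((354,143),(417,242)),oblong=((249,220),(335,186)))
t=robot.get_image("top");s=robot.get_image("side")
for k,(a,b) in S.items():
    ca,sa,na=blob(t,a,100);cb,sb,_=blob(s,b,80)
    r1,r2=ray(t,*ca),ray(s,*cb)
    q=np.linalg.lstsq(np.c_[r1,-r2],s["eye"]-t["eye"],rcond=None)[0]
    p1,p2=t["eye"]+q[0]*r1,s["eye"]+q[1]*r2
    print(k,ca,sa,cb,sb,"tri",(p1+p2)/2,"gap",np.linalg.norm(p1-p2),"plane",plane(t,*ca,45)[:2],plane(s,*cb,43)[:2])
    box=cv2.boxPoints(cv2.minAreaRect(na)); w=np.array([plane(t,*p,45)[:2] for p in box])
    e=np.diff(w,axis=0); print("  edges",np.linalg.norm(e,axis=1),np.degrees(np.arctan2(e[:,1],e[:,0])))
```

```text
round [480.96226415 216.3245283 ] [472 208  19  18 265] [359.89735099 344.12251656] [350 335  20  19 302] tri [ 504.18852849 -271.80428405   34.52127038] gap 0.9309014395629105 plane [ 502.83735687 -269.204481  ] [ 502.66868046 -277.72463409]
  edges [37.85073335 36.38453402 37.70251685] [-89.83784272 178.19585752  90.19612003]
square [353.3024911  142.31672598] [344 132  20  21 281] [416.60280374 241.81775701] [408 234  17  16 214] tri [ 6.66146162e+02 -4.10607544e-01  3.57291882e+01] gap 0.9931644478992275 plane [ 6.63846029e+02 -1.45523517e-01] [663.26116732  -8.01596266]
  edges [38.98860694 34.71850011 38.92641546] [ -14.70562189 -105.75772916  165.09818582]
oblong [248.04784689 219.91866029] [241 208  15  25 209] [335.15503876 185.3875969 ] [326 180  20  11 129] tri [494.73134119 224.73855181  35.73800314] gap 0.7196554447019082 plane [493.55395967 223.36987159] [493.55225662 215.15670925]
  edges [17.97644186 54.03216775 17.87319638] [ -69.45921236 -159.03430231  110.47147297]
```

The two views agree to within 1 mm (ray gap), and the stud sizes fit. I'll use the top view on the known stud-height plane. Next: close the gripper, go over the round stud and check with the wrist camera.

Run:
```python
from bench import robot
from h import *
robot.move_gripper(0.0)
O=[np.pi,0,np.radians(111)]
robot.move_linear([235,497,230])
robot.move_ptp([502.8,-269.5,200],O)
d=robot.get_image("wrist");cv2.imwrite("pics/w1.png",d["img"])
print(robot.current_t(),robot.current_tcp_pos(),robot.current_eef_rot(),robot.current_gripper_width(),robot.current_contact_force(),robot.current_qpos())
print({k:v for k,v in d.items() if k!="img"})
f=240/np.tan(np.radians(d["fovy"]/2))
for p in([502.8,-269.5,45],):
    c=R.from_euler("xyz",d["orientation"]).inv().apply(np.array(p)-d["eye"]);print(c[:2]/c[2]*f+[d["cx"],d["cy"]])
```

```text
5.1083 [ 503.1888069  -268.71254194  200.12028378] [3.14135655e+00 4.16878817e-05 1.93859058e+00] 0.0015761861468547834 [-0.29673072  0.26253492  0.22208699] [-6.86100746e-01  2.86146438e-01  1.46150936e+00  1.87586676e-04
  1.39378394e+00 -1.05392802e+00]
{'fovy': 60.209680714702316, 'cx': 324.10081508924793, 'cy': 238.26498900313783, 'eye': array([ 477.65199867, -199.90306069,  400.11454804]), 'orientation': array([ 2.87265094e+00, -4.18380642e-04,  3.67765699e-01])}
[322.15186398 211.92804798]
```

View pics/w1.png

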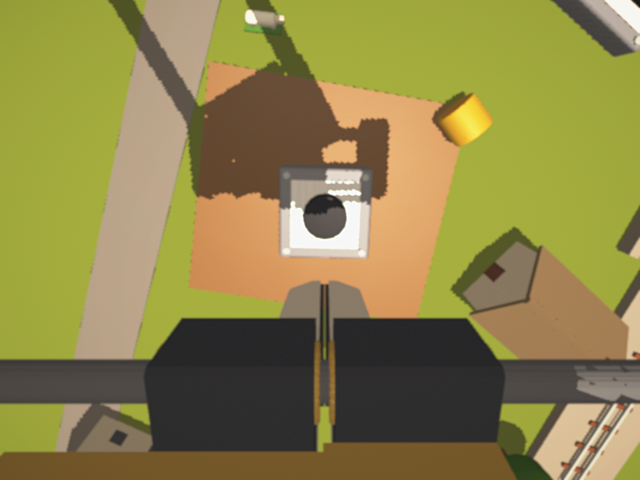

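The wrist view shows the round stud at (325,216), against a prediction of (322,212). That is about 3 mm off, well inside the 20 mm stud radius. Now I'll press it slowly with a force stop.

```bash
cat > p.py <<'E'
from bench import robot
import numpy as np
O=[np.pi,0,np.radians(111)]
def press(x,y):
    robot.move_ptp([x,y,120],O)
    robot.move_linear([x,y,56],speed=60)
    hit=robot.move_linear([x,y,35],speed=8,f_stop=9)
    print("hit",hit,robot.current_tcp_pos(),robot.current_contact_force(),robot.current_t())
    robot.sleep(0.3)
    print("hold",robot.current_tcp_pos(),robot.current_contact_force())
E
python3 - <<'E'
from p import *
press(502.8,-269.5)
E
```

```text
hit False [ 502.80607777 -269.51969707   35.00341559] [ 0.80224273  0.32765466 -0.73558052] 9.5167
hold [ 502.80477736 -269.51319587   35.01994942] [ 0.04484627  0.65213713 -0.77698527]
```

There was no contact at z=35, where about 15 N was expected. I'll look before going further.

Run:
```python
from bench import robot
import cv2
a=robot.get_image("side")["img"][270:420,270:450];b=robot.get_image("wrist")["img"]
cv2.imwrite("pics/s2.png",cv2.hconcat([cv2.resize(a,(432,360),interpolation=2),cv2.resize(b[120:420,170:470],(360,360))]))
```

```text
(no output)
```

View pics/s2.png

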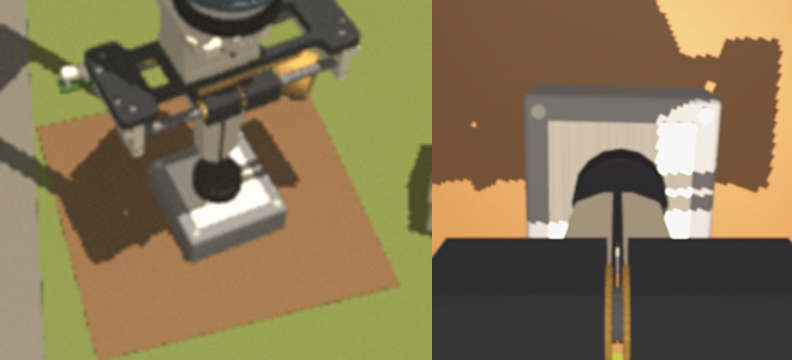

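The tips appear to be over the middle of the stud. Before going lower I'll check with the joint torques whether the force reading can be trusted.

Run:
```python
from p import *
def rd(n):
    robot.sleep(.2);print(n,robot.current_tcp_pos().round(2),robot.current_contact_force().round(2),robot.current_joint_efforts().round(2))
rd("low")
x,y=502.8,-269.5
robot.move_linear([x,y,56],speed=60);rd("high")
robot.move_linear([x,y,35],speed=40,f_stop=9);rd("low")
hit=False
for z in np.arange(34,27,-1.):
    hit=robot.move_linear([x,y,z],speed=8,f_stop=4);rd(("hit",hit))
    if hit:break
print(robot.current_t())
```

```text
low [ 502.81 -269.49   35.02] [-0.19  0.31 -0.8 ] [-0.000e+00 -4.880e+01 -2.356e+01  2.000e-02  8.000e-02  0.000e+00]
high [ 502.57 -269.32   55.72] [-0.72  1.01 -1.13] [ 1.000e-02 -4.848e+01 -2.448e+01  2.000e-02  8.000e-02  0.000e+00]
low [ 503.03 -269.69   35.32] [ 1.2  -0.23  0.24] [-1.000e-02 -4.870e+01 -2.355e+01  2.000e-02  7.000e-02  0.000e+00]
('hit', False) [ 502.79 -269.51   34.03] [-0.19 -0.05 -0.14] [ 0.000e+00 -4.883e+01 -2.352e+01  2.000e-02  8.000e-02  0.000e+00]
('hit', False) [ 502.82 -269.53   33.03] [-1.15  0.06  0.5 ] [ 0.000e+00 -4.884e+01 -2.347e+01  2.000e-02  8.000e-02 -0.000e+00]
('hit', False) [ 502.81 -269.52   32.  ] [0.51 0.48 0.64] [-0.000e+00 -4.886e+01 -2.343e+01  2.000e-02  8.000e-02 -0.000e+00]
('hit', False) [ 502.82 -269.52   31.02] [ 0.77 -0.5   0.68] [ 0.000e+00 -4.889e+01 -2.339e+01  2.000e-02  8.000e-02 -0.000e+00]
('hit', False) [ 502.8  -269.5    29.99] [-0.42  0.43 -0.21] [ 0.000e+00 -4.891e+01 -2.334e+01  2.000e-02  8.000e-02  0.000e+00]
('hit', False) [ 502.79 -269.49   29.  ] [-0.31 -0.13 -0.37] [ 0.000e+00 -4.893e+01 -2.330e+01  2.000e-02  8.000e-02 -0.000e+00]
('hit', False) [ 502.82 -269.52   28.02] [-1.02 -0.06  0.1 ] [ 0.000e+00 -4.896e+01 -2.326e+01  2.000e-02  8.000e-02  0.000e+00]
15.0167
```

Still nothing at 28 mm, and the torques confirm it. I'll compare the real fingertip with the reported TCP in the images.

Run:
```python
from bench import robot
from h import *
p=robot.current_tcp_pos();out=[]
for n,w in(("side",(300,290)),("wrist",(280,160))):
    d=robot.get_image(n);f=240/np.tan(np.radians(d["fovy"]/2))
    c=R.from_euler("xyz",d["orientation"]).inv().apply(p-d["eye"]);u=c[:2]/c[2]*f+[d["cx"],d["cy"]]
    k=4; x0,y0=(u-[48,70]).astype(int); cr=cv2.resize(d["img"][y0:y0+100,x0:x0+97],None,fx=k,fy=k,interpolation=2)
    q=((u+.5-[x0,y0])*k).astype(int);cv2.drawMarker(cr,tuple(map(int,q)),(0,0,255),0,16,1)
    out.append(cr);print(n,u,x0,y0,cr.shape)
cv2.imwrite("pics/s3.png",cv2.hconcat(out))
```

```text
side [359.13388979 345.09150155] 311 275 (400, 388, 3)
wrist [322.18850841 272.55664597] 274 202 (400, 388, 3)
```

View pics/s3.png

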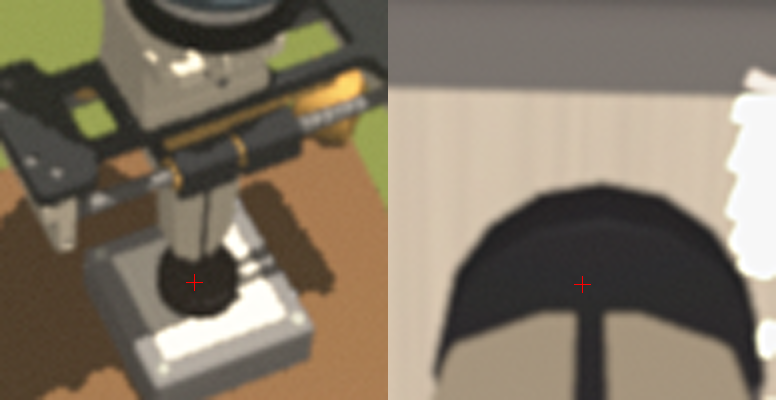

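The fingertips sit visibly above the stud and above the marked TCP: about 5 px in the side view, or 8–10 mm. So the reported TCP is low by an offset, though the tips are centred laterally. I'll keep descending with the force guard.

Run:
```python
from p import *
x,y=502.8,-269.5
for z in np.arange(27,12,-1.):
    hit=robot.move_linear([x,y,z],speed=6,f_stop=7);
    fz=np.mean([(robot.sleep(.02),robot.current_contact_force()[2])[1] for _ in range(6)])
    print(z,hit,robot.current_tcp_pos()[2].round(2),fz.round(2))
    if hit or fz>8:break
print(robot.current_t())
```

```text
27.0 False 26.99 0.19
26.0 False 25.98 0.1
25.0 False 24.97 0.1
24.0 False 23.98 -0.24
23.0 False 22.98 -0.31
22.0 False 22.01 0.13
21.0 False 20.98 -0.34
20.0 False 19.97 -0.16
19.0 False 19.01 0.1
18.0 False 17.98 -0.01
17.0 False 16.99 -0.15
16.0 False 15.99 -0.22
15.0 False 14.99 0.05
14.0 False 13.98 0.04
13.0 False 12.98 -0.15
21.3667
```

Still free at 13 mm. I'll measure the tip height properly instead of creeping down.

Run:
```python
from bench import robot
from h import *
p=robot.current_tcp_pos();out=[];print(p,robot.current_qpos(),robot.current_eef_rot())
for n in("side","wrist"):
    d=robot.get_image(n);cv2.imwrite(f"pics/raw_{n}.png",d["img"]);f=240/np.tan(np.radians(d["fovy"]/2))
    k=4
    for i,h in enumerate((0,10,20,30,40)):
        c=R.from_euler("xyz",d["orientation"]).inv().apply(p+[0,0,h]-d["eye"]);u=c[:2]/c[2]*f+[d["cx"],d["cy"]]
        if i==0: x0,y0=(u-[48,60]).astype(int); cr=cv2.resize(d["img"][y0:y0+100,x0:x0+97],None,fx=k,fy=k,interpolation=2)
        q=((u+.5-[x0,y0])*k).astype(int);cv2.drawMarker(cr,tuple(map(int,q)),(0,0,255) if i%2==0 else (255,255,0),0,12,1)
        print(n,h,u,q)
    out.append(cr)
cv2.imwrite("pics/s4.png",cv2.hconcat(out))
```

```text
[ 502.80814735 -269.49063835   12.98396758] [-6.87502025e-01  4.63535320e-01  1.69629692e+00  4.49750594e-05
  9.81786276e-01 -1.05403259e+00] [ 3.14157292e+00 -4.09600397e-05  1.93730191e+00]
side 0 [358.77682157 349.59707619] [197 244]
side 10 [359.00930826 346.60423462] [198 232]
side 20 [359.24509249 343.5689433 ] [198 220]
side 30 [359.48424492 340.49029262] [199 207]
side 40 [359.72683823 337.36734683] [200 195]
wrist 0 [322.19912294 272.49540796] [194 243]
wrist 10 [322.11214957 279.55072132] [194 272]
wrist 20 [322.01648985 287.31067541] [194 303]
wrist 30 [321.91077406 295.88638147] [193 337]
wrist 40 [321.79332855 305.4136075 ] [193 375]
```

View pics/s4.png

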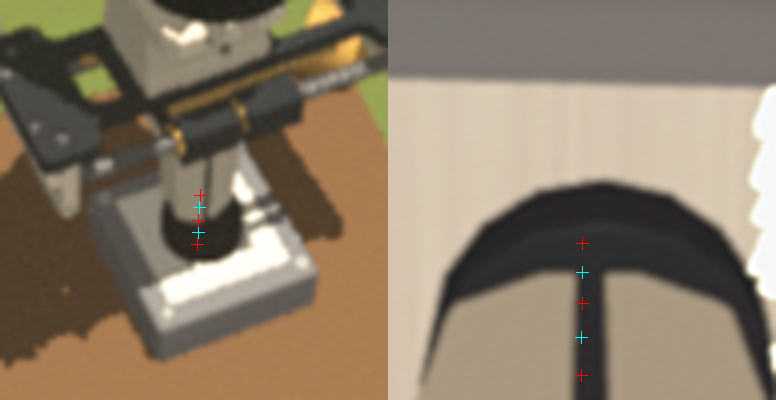

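The wrist and side views both put the real tips of the closed fingers about 25 mm above the reported TCP, so contact should come near a reported z of 10. I'll continue down with the guard on.

Run:
```python
from p import *
x,y=502.8,-269.5
try:
    for z in (7,1,-5,-11):
        hit=robot.move_linear([x,y,z],speed=8,f_stop=8)
        print(z,hit,robot.current_tcp_pos().round(2),robot.current_contact_force().round(2))
        if hit:break
except robot.MotionError as e: print("ERR",e)
robot.sleep(.2);print(robot.current_contact_force().round(2),robot.current_t())
```

```text
7 False [ 502.89 -269.56    7.02] [-0.63  0.17  2.5 ]
1 True [ 502.89 -269.58    3.12] [-2.46  1.29  8.48]
[-0.73  1.08  9.04] 23.1667
```

Contact came at 9 N with a clear profile: about 2.5 N while the stud slid, then a rise on the stop at a reported z of about 3. The offset is therefore about 33 mm, and the 8 mm of travel fits. Next is the square stud.

```bash
cat > p.py <<'E'
from bench import robot
import numpy as np
O=[np.pi,0,np.radians(111)]
def press(x,y):
    p=robot.current_tcp_pos()
    robot.move_linear([p[0],p[1],90],speed=100)
    robot.move_ptp([x,y,90],O)
    robot.move_linear([x,y,17],speed=60)
    for z in (10.5,7,0.5):
        hit=robot.move_linear([x,y,z],speed=8,f_stop=8)
        print(z,hit,robot.current_tcp_pos().round(2),robot.current_contact_force().round(2))
        if hit:break
    robot.sleep(.3);print(robot.current_contact_force().round(2),robot.current_t())
E
python3 - <<'E'
from p import *
press(663.8,-1)
E
```

```text
10.5 False [663.8   -0.98  10.63] [-1.36 -0.36  2.81]
7 False [663.77  -1.05   6.87] [0.06 0.71 1.53]
0.5 True [663.83  -1.01   3.36] [-2.66 -0.27  8.87]
[-1.05 -0.02  8.46] 29.2
```

The square stud gave the same profile: sliding at about 2–3 N, then the stop at z=3.4. Now the oblong, then retreat and check.

Run:
```python
from p import *
from h import *
press(493.6,223)
robot.move_linear([493.6,223,120],speed=120)
robot.move_ptp([300,400,200],O)
print(robot.current_contact_force().round(2),robot.current_t())
t=robot.get_image("top");cv2.imwrite("pics/top9.png",t["img"])
for k,a in dict(round=(482,216),square=(354,143),oblong=(249,220)).items(): print(k,blob(t,a,100)[:2])
```

```text
10.5 False [493.57 222.98  10.56] [-0.39 -0.2   2.17]
7 False [493.6  222.99   6.9 ] [-0.4   0.02  1.89]
0.5 True [493.58 222.99   3.15] [-1.78 -0.88  7.87]
[-1.59 -0.7   8.24] 35.1167
[0.11 0.3  0.34] 37.3083
round (array([480.53333333, 216.50416667]), array([472, 208,  18,  18, 240], dtype=int32))
square (array([353.28571429, 142.66666667]), array([344, 134,  19,  19, 252], dtype=int32))
oblong (array([248.2826087 , 220.13043478]), array([241, 209,  15,  24, 184], dtype=int32))
```

View pics/top9.png

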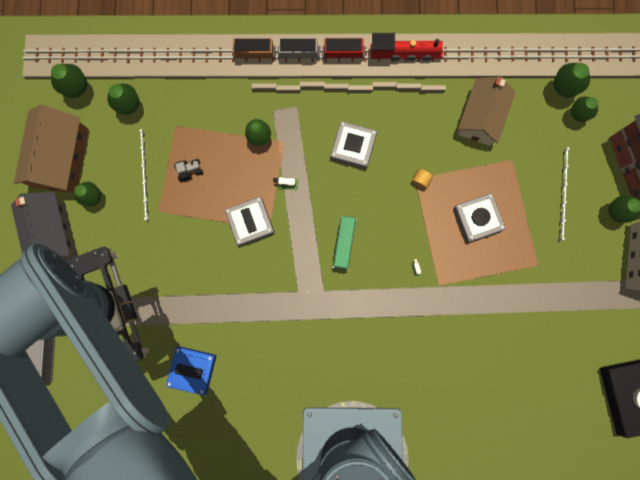

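The top view shows all three studs lower, every box and model where it began, and the arm clear of everything.

```bash
python3 -c "
from bench import robot
print(robot.hand_in())"
```

```text
the job is handed in; nothing more can be done
None
```

I pressed the round, square and oblong studs onto their stops in that order, at about 9 N or less, left the boxes and models in place, and handed the job in at about 37 s with the arm clear; no verdict came back.

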